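# Line up the blue paint pots by shade on the drying board

## Robot

A 7-joint arm with a two-finger parallel gripper is mounted at the origin on the work surface. World frame = base frame: x ahead of the robot, y to its left, z up, the work surface at z = 0. Lengths are in m, angles in rad, forces in N, time in s.
With the tool pointing down it reaches from about 0.35 to 0.9 m from the base axis. Payload 8.1 kg.
Tool frame: the origin (TCP) lies on the centre line of the jaws, within the pads' length; the fingertips stand arm.tip_extent ahead of it and the grasp point (between the pads) lies 3 mm ahead of it (arm.tip_extent is the distance from the TCP to the fingertips, in m); y points along the fingers, z is the direction in which the jaws open and shut, and the axes are right-handed (so a half turn about y gives the same grasp; the last joint's range is limited). The gripper opens to 92 mm and grips with 3 to 60 N. Pads are 19 mm wide; open, the fingers measure 130 mm over their backs; the gripper's body (75 mm by 190 mm) begins 47 mm behind the grasp point.
Start: joints at [-1.303, 0.434, 0.025, 1.573, -0.012, 1.134, -0.075], TCP at [0.227, 0.583, 0.249] pointing down, gripper open.
Joint ranges: [-2.62, 2.62], [-0.44, 2.09], [-1.27, 1.32], [0.08, 2.57], [-1.32, 4.46], [0.12, 2], [-2.74, 2.74]. Speed limits (rad/s): [2.22, 2.22, 3.01, 3.01, 3.14, 3.14, 3.14].

## Interface

Orientations are given as a rotation vector (axis times angle).
In Python, from cell import observe, get_image, sign_off, boxes_of, place_of, arm gives the robot as it stands.
- The arm moves only by the tool arm_command, never from a script. Its argument "plan" is a list of rows, each a list of 2 entries, a list of its own where there are three numbers: the shift along the tool's x, y, z in m, then the turn, a rotation vector about the tool's x, y, z in degrees. In form: [[[tx, ty, tz], [ax, ay, az]], ...]. A call has 1 to 5 rows; each row is the pose to reach, as a shift and turn from the pose commanded when the call began, along the tool's axes at that moment; what a row does not reach only later rows make up. A row lasts 1/10 s, in which the tool goes at most 50 mm and 8.59 degrees, less where a joint would pass 70% of its speed; a pose out of reach is approached as far as the arm can. A call with a gripper value outside its range is refused whole. "fingers" is the closure, from -1 (fully open) to 1 (shut), set as the call begins (left out, the last holds). The fingers move at their own pace and stop on an object; "squeeze" is the grip in N (left out, the last holds). Time passes only in rows, so rows that repeat a pose let the fingers close. It gives the time, the measured TCP pose, the force and the opening at its end, in the units of the state.
- observe(): the state, without advancing time (a new reading comes with each control period).
- get_image(name): name is "scene" or "top" or "wrist"; returns a dict with "color" (420x560x3 uint8, red, green, blue), "camera_matrix" (3x3 intrinsics, pixels), "distortion" ([k1, k2, p1, p2, k3] as OpenCV has them; the pictures are not rectified), "world_to_cam" (4x4, takes a point from world to camera coordinates); the wrist camera has in their place "mount" (4x4, takes a point from camera to tool coordinates, whose origin is the TCP and whose axes are the tool frame's). Camera axes: x right, y up, looking along -z (the intrinsics and any distortion apply to the point x, -y, -z); pixel columns grow to the right and rows downward; lengths in m; the calibration is good to about 2 mm. A picture is of the moment at which its call begins: read the wrist's pose just before it. There is no depth.
- sign_off(): hands the job in, once; it reports no verdict.
Trained networks look in a picture, given as the dict that the camera call returned (one of the last four; its "shot" number tells which), for a name from the list of things; names that differ only in an ending like _2 or _b are one class to them, and where a whole thing is asked for, a point or a joint stands for the part that bears it (a point fixed in the world has none). Each returns a list of dicts, best first, with "confidence" (0 to 1); they miss things now and then, are a little off and sometimes report something else, mostly with a low value. They report only what shows in the picture. A call takes as long as a camera call. They do not tell look-alikes from the thing itself.
- boxes_of(picture, thing): "point" ([column, row] in pixels, amid what is visible of it).
- place_of(picture, thing): "point" ([column, row] in pixels: a listed point, or the origin of a listed thing).
The state is a dict: "clock": time; "joints": joint angles; "dq": joint speeds; "joint_efforts": joint torques, N m; "position": TCP position; "ee_rot": TCP orientation; "force": force on the tool from outside, world axes, zero at the start; "ft_torque": the same for the moment, N m; "width": opening from 0.0 (shut) to 1.0 (fully open).
Only numpy, scipy, OpenCV 4.12 (cv2) and the standard library are available. Lean on these libraries where they do the work, as an engineer would, in place of code of your own. Each camera call takes 0.05 s, during which the arm holds its last target.

## Task

Line up the four blue paint pots by shade on the drying board: each upright and centred on its own cork disc, the lightest next to the board's white end block and then darker and darker towards the black one. Leave the amber varnish jar standing where it is.

Things in the scene. Friction and masses are not known exactly. Their poses are not given: they have to be found in the camera images.
- pot_pale_center (a point): Closed paint pot, loose, upright round cylinder 47 mm across and 61 mm tall, 0.08 to 0.17 kg, pot and lid both very pale, almost white blue (the lightest), a thin white line under the lid. The point is its centre, half-way up (30.5 mm above its foot); z is its axis. It starts on the table, in front of the board.
- pot_sky_center (a point): Closed paint pot, loose, upright round cylinder 47 mm across and 61 mm tall, 0.08 to 0.17 kg, pot and lid both light sky blue (second lightest), a thin white line under the lid. The point is its centre, half-way up (30.5 mm above its foot); z is its axis. It starts on the table, in front of the board.
- pot_mid_center (a point): Closed paint pot, loose, upright round cylinder 47 mm across and 61 mm tall, 0.08 to 0.17 kg, pot and lid both strong mid blue (second darkest), a thin white line under the lid. The point is its centre, half-way up (30.5 mm above its foot); z is its axis. It starts on the table, in front of the board.
- pot_navy_center (a point): Closed paint pot, loose, upright round cylinder 47 mm across and 61 mm tall, 0.08 to 0.17 kg, pot and lid both dark navy blue (the darkest), a thin white line under the lid. The point is its centre, half-way up (30.5 mm above its foot); z is its axis. It starts on the table, in front of the board.
- disc_1: One of four identical round cork discs, 62 mm across, 3 mm thick, fixed in a row (disc_1 to disc_4 in sequence, 95 mm between centres, along the y axis) on a fixed plywood drying board 100 x 460 mm, 18 mm thick, whose place and slant vary. Origin: centre of the underside; the cork top, where a pot stands, is 3 mm above it (21 mm above the table).
- disc_2: One of four identical round cork discs, 62 mm across, 3 mm thick, fixed in a row (disc_1 to disc_4 in sequence, 95 mm between centres, along the y axis) on a fixed plywood drying board 100 x 460 mm, 18 mm thick, whose place and slant vary. Origin: centre of the underside; the cork top, where a pot stands, is 3 mm above it (21 mm above the table).
- disc_3: One of four identical round cork discs, 62 mm across, 3 mm thick, fixed in a row (disc_1 to disc_4 in sequence, 95 mm between centres, along the y axis) on a fixed plywood drying board 100 x 460 mm, 18 mm thick, whose place and slant vary. Origin: centre of the underside; the cork top, where a pot stands, is 3 mm above it (21 mm above the table).
- disc_4: One of four identical round cork discs, 62 mm across, 3 mm thick, fixed in a row (disc_1 to disc_4 in sequence, 95 mm between centres, along the y axis) on a fixed plywood drying board 100 x 460 mm, 18 mm thick, whose place and slant vary. Origin: centre of the underside; the cork top, where a pot stands, is 3 mm above it (21 mm above the table).
- white_block: White end block, 80 x 32 mm, 22 mm tall, fixed on one end of the drying board in line with the discs, 65.5 mm from the nearest disc, centre to centre; it marks the light end. A same-sized black block marks the other end. Which end is white changes. The origin is the centre of its underside, 18 mm above the table.
- varnish_center (a point): Amber glass varnish jar with a brass lid and a paper band, loose, 52 mm across and 75 mm tall, standing among the pots; to be left alone. The point is its centre, 37.5 mm above its foot. (A yellow paint pot of the same size as the blue ones also stands among them, as near as 100 mm centre to centre; it has no place in the job.)
Mind the look-alikes: they are no part of the job. Of the things like the part that bears pot_mid_center, leave any that is green, pink or red; of the rest the larger one is meant.

How it is judged:
At the end, for the whole second after the job is handed in: Counting from the white end block, the discs carry the palest, the sky blue, the mid blue and the navy pot, each with its centre within 12 mm of the disc centre in plan, upright within 0.12 rad, standing on the cork (centre 47 to 56 mm above the table), released and at rest (((horizontal distance between white_block and disc_1 below 0.1 m and horizontal distance between pot_pale_center and disc_1 below 0.012 m and horizontal distance between pot_sky_center and disc_2 below 0.012 m and horizontal distance between pot_mid_center and disc_3 below 0.012 m and horizontal distance between pot_navy_center and disc_4 below 0.012 m) or (horizontal distance between white_block and disc_4 below 0.1 m and horizontal distance between pot_pale_center and disc_4 below 0.012 m and horizontal distance between pot_sky_center and disc_3 below 0.012 m and horizontal distance between pot_mid_center and disc_2 below 0.012 m and horizontal distance between pot_navy_center and disc_1 below 0.012 m)) and angle between each of pot_pale_center, pot_sky_center, pot_mid_center, pot_navy_center's own z axis and vertical below 0.12 rad and height (world z) of pot_pale_center between 0.047 and 0.056 m and linear speed of each of pot_pale, pot_sky, pot_mid, pot_navy below 0.02 m/s and height (world z) of pot_sky_center between 0.047 and 0.056 m and height (world z) of pot_mid_center between 0.047 and 0.056 m and height (world z) of pot_navy_center between 0.047 and 0.056 m); the robot touches nothing.
It fails at once if the varnish jar is shifted by more than 30 mm or tipped (distance of varnish_center from where it was at the start of the episode above 0.03 m or angle between varnish_center's own z axis and vertical above 0.3 rad).
It also fails if it takes over 93 s, if anything falls off the work surface, if the arm or the gripper's body presses on something with over 40 N, if the wrist force passes 120 N, or if a joint passes its speed limit or range.

## Working session

There is one attempt and no reset: what is moved stays moved. The work goes in short steps, Python scripts to look and compute and a tool call to move; the robot and the scene stay as the last step left them, time stands still between calls to the robot, and variables do not carry over. Pictures are saved under pics/ and viewed, and the job is handed in when it is done.

Besides the shell and the picture viewer there is one more tool, called after "Emit:" by a JSON object that holds its "op" and its "data", one argument or row to a line. arm_command: Moves the arm, as the interface text tells. Its arguments: {"type":"object","properties":{"plan":{"type":"array","items":{"type":"array"}},"fingers":{"type":"number"},"squeeze":{"type":"number"}},"required":["plan"]}

```bash
ls; mkdir -p pics
python3 - <<'E'
from cell import observe,get_image,arm
import cv2
print(observe()); print(vars(arm) if hasattr(arm,'__dict__') else arm)
for n in("scene","top"):
    p=get_image(n); cv2.imwrite(f"pics/{n}0.png",p["color"][:,:,::-1])
    print(n,p["camera_matrix"],p["distortion"],p["world_to_cam"])
E
```

```text
pics
{'clock': 0.0, 'joints': array([-1.30259542,  0.43518742,  0.02498074,  1.57411264, -0.01159483,
        1.13396076, -0.07511269]), 'dq': array([-0.00041285, -0.00017802,  0.000409  , -0.0003331 , -0.00078399,
       -0.00060684, -0.00019264]), 'joint_efforts': array([ 2.63912298e-04, -6.67844725e+01,  9.85108763e-01, -3.14465368e+01,
       -6.06732233e-02,  4.29767312e-02,  1.45831241e-04]), 'position': array([0.22636115, 0.58206146, 0.2479611 ]), 'ee_rot': array([-1.55265892,  0.29116087, -0.29094637]), 'force': array([-0.04021689,  0.99442055, -0.13395658]), 'ft_torque': array([ 0.00382378,  0.00562457, -0.03964047]), 'width': 0.995311418085205}
{}
scene [[398.58402478   0.         279.9798606 ]
 [  0.         398.58402478 210.90074521]
 [  0.           0.           1.        ]] [0.03581932 0.         0.         0.         0.        ] [[ 7.88308689e-01  6.15279227e-01  9.40340416e-04 -3.96487928e-01]
 [-5.20163323e-01  6.65626335e-01  5.35137085e-01  2.47976377e-01]
 [ 3.28632817e-01 -4.22342345e-01  8.44764710e-01 -1.01893307e+00]
 [ 0.00000000e+00  0.00000000e+00  0.00000000e+00  1.00000000e+00]]
top [[443.43001393   0.         281.24232946]
 [  0.         443.43001393 211.02642179]
 [  0.           0.           1.        ]] [-0.08485207  0.          0.          0.          0.        ] [[-0.01061298 -0.99980602  0.01659149 -0.00743288]
 [ 0.98054614 -0.00715335  0.19615836 -0.49980318]
 [-0.19600162  0.01835054  0.98043185 -0.86019655]
 [ 0.          0.          0.          1.        ]]
```

View pics/scene0.png

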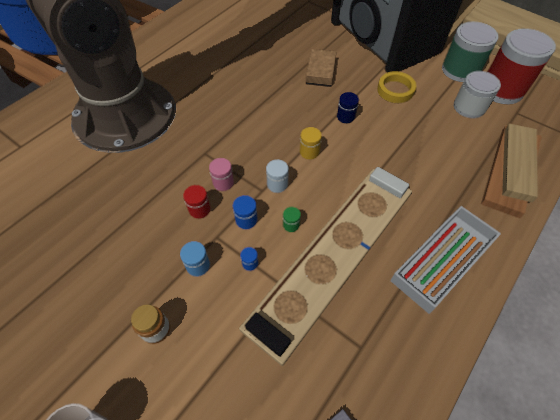

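View pics/top0.png

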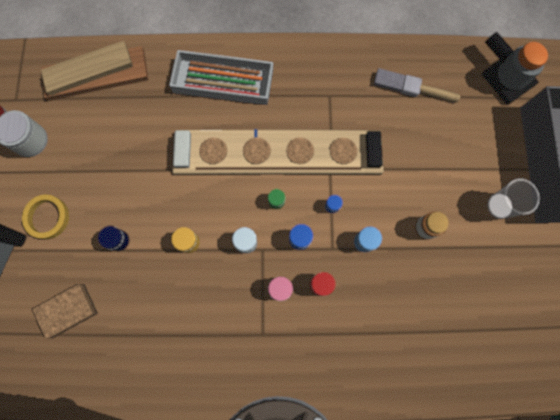

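```bash
python3 -c "
from cell import arm
print([(a,getattr(arm,a)) for a in dir(arm) if not a.startswith('__')])"
```

```text
[('PlanningError', <class 'cell.PlanningError'>), ('tip_extent', 0.022)]
```

Top view: white block (182,148), black block (374,148). The pots are navy (113,239), pale (244,240), mid (301,237, with a small look-alike at 335,204) and sky (369,239). The varnish jar is at (432,225). Next I triangulate these.

```bash
cat > h.py <<'E'
import numpy as np, cv2
from scipy.spatial.transform import Rotation as R
from cell import observe,get_image,boxes_of,place_of
def ray(p,uv,T=None):
    u=cv2.undistortPoints(np.array([[uv]],float),p["camera_matrix"],np.array(p["distortion"]))[0,0]
    d=np.array([u[0],-u[1],-1.]); 
    if T is None: T=np.linalg.inv(p["world_to_cam"])
    d=T[:3,:3]@d; return T[:3,3],d/np.linalg.norm(d)
def tri(rs):
    A=0;b=0
    for o,d in rs:
        M=np.eye(3)-np.outer(d,d);A=A+M;b=b+M@o
    x=np.linalg.solve(A,b); return x,max(np.linalg.norm((np.eye(3)-np.outer(d,d))@(x-o)) for o,d in rs)
def atz(r,z): o,d=r; return o+d*(z-o[2])/d[2]
def tool(s=None):
    s=s or observe(); T=np.eye(4);T[:3,:3]=R.from_rotvec(s["ee_rot"]).as_matrix();T[:3,3]=s["position"];return T
E
python3 - <<'E'
from h import *
ps=get_image("scene");pt=get_image("top")
for n in ["pot_pale_center","pot_sky_center","pot_mid_center","pot_navy_center","varnish_center","disc_1","disc_2","white_block"]:
    for nm,p in(("s",ps),("t",pt)):
        z={"p":.0305,"v":.0375,"d":.018,"w":.018}[n[0]]
        print(n,nm,[(np.round(d["point"]).astype(int).tolist(),round(d["confidence"],2),atz(ray(p,d["point"]),z)[:2].round(4).tolist()) for d in place_of(p,n)])
print(tool().round(3))
print({k:v for k,v in get_image("wrist").items() if k!="color"})
E
```

```text
pot_pale_center s [([277, 178], 0.95, [0.4468, 0.0612])]
pot_pale_center t [([244, 238], 0.95, [0.4467, 0.0648])]
pot_sky_center s [([196, 260], 0.82, [0.4471, -0.1905]), ([290, 309], 0.57, [0.6466, -0.1546])]
pot_sky_center t [([367, 240], 0.89, [0.4409, -0.1905])]
pot_mid_center s [([250, 262], 0.69, [0.5301, -0.1291]), ([195, 207], 0.68, [0.3597, -0.1028]), ([246, 210], 0.67, [0.4477, -0.0429]), ([224, 176], 0.65, [0.3525, -0.0067]), ([294, 223], 0.6, [0.5446, -0.0084])]
pot_mid_center t [([301, 237], 0.85, [0.4477, -0.0533]), ([321, 282], 0.7, [0.3562, -0.0912]), ([281, 290], 0.64, [0.34, -0.0096]), ([277, 199], 0.62, [0.5288, -0.0036]), ([334, 205], 0.49, [0.5161, -0.1247])]
pot_navy_center s [([347, 110], 0.9, [0.4552, 0.3302]), ([152, 326], 0.71, [0.4755, -0.3278])]
pot_navy_center t [([117, 237], 0.69, [0.4504, 0.3299])]
varnish_center s [([152, 327], 0.83, [0.4792, -0.3282])]
varnish_center t [([435, 225], 0.62, [0.4698, -0.3344])]
disc_1 s [([372, 203], 0.96, [0.6426, 0.1405]), ([320, 271], 0.84, [0.6446, -0.056]), ([291, 306], 0.79, [0.6431, -0.1459]), ([345, 234], 0.61, [
[... 662 characters left out ...]
 0.932  0.583]
 [ 0.    -1.     0.     0.249]
 [ 0.     0.     0.     1.   ]]
{'camera_matrix': array([[370.34680861,   0.        , 273.7649313 ],
       [  0.        , 370.34680861, 203.59769656],
       [  0.        ,   0.        ,   1.        ]]), 'distortion': array([-0.00577372,  0.        ,  0.        ,  0.        ,  0.        ]), 'mount': array([[-5.58185631e-04, -9.66709361e-01, -2.55876339e-01,
        -6.91739909e-02],
       [-7.37395827e-04,  2.55876707e-01, -9.66709143e-01,
        -1.35850894e-01],
       [ 9.99999572e-01, -3.50921009e-04, -8.55674149e-04,
         4.22347627e-04],
       [ 0.00000000e+00,  0.00000000e+00,  0.00000000e+00,
         1.00000000e+00]]), 'shot': 5}
```

```bash
cat >> h.py <<'E'
def proj(p,X,W=None):
    W=p["world_to_cam"] if W is None else W
    c=(W[:3,:3]@np.asarray(X,float).T).T+W[:3,3]
    c=c*[1,-1,-1]
    return cv2.projectPoints(c,np.zeros(3),np.zeros(3),p["camera_matrix"],np.array(p["distortion"]))[0][:,0]
def rect(p,xr,yr,z,s=0.001,W=None):
    # rows: x decreasing ; cols: y decreasing
    xs=np.arange(xr[1],xr[0],-s);ys=np.arange(yr[1],yr[0],-s)
    Y,X=np.meshgrid(ys,xs);P=np.stack([X,Y,X*0+z],-1).reshape(-1,3)
    m=proj(p,P,W).astype(np.float32).reshape(X.shape+(2,))
    return cv2.remap(p["color"],m[...,0],m[...,1],cv2.INTER_LINEAR)
E
python3 - <<'E'
from h import *
out=[]
for n in("scene","top"):
    p=get_image(n)
    a=rect(p,(.58,.70),(-.26,.26),.021); b=rect(p,(.40,.50),(-.26,.26),.061)
    out+=[a,b]
im=np.vstack(out)
cv2.imwrite("pics/rect.png",cv2.resize(im,None,fx=1.5,fy=1.35)[:,:,::-1])
E
```

```text
(no output)
```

View pics/rect.png

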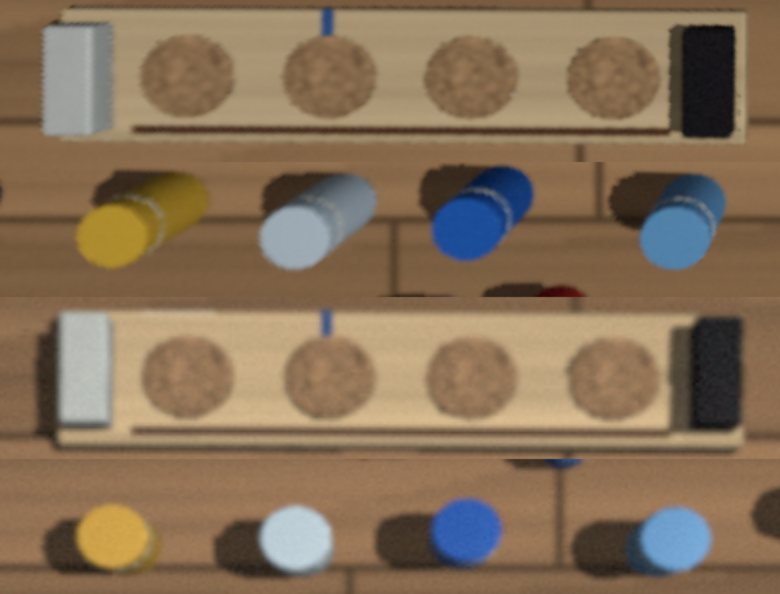

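The rectified views show four discs on the board and the lids, and both cameras agree. I fit circles to get their centres.

```bash
cat >> h.py <<'E'
def circ(p,xy,z,r,W=None,half=.045,s=.0005):
    xr=(xy[0]-half,xy[0]+half);yr=(xy[1]-half,xy[1]+half)
    im=rect(p,xr,yr,z,s,W)
    best=None
    # gradient-based: maximise mean radial colour difference inside/outside ring
    L=cv2.GaussianBlur(cv2.cvtColor(im,cv2.COLOR_RGB2LAB).astype(np.float32),(0,0),2)
    t=np.linspace(0,2*np.pi,72,endpoint=False)
    c=half/s
    def sc(dx,dy,rr):
        def samp(q): return cv2.remap(L,(c+dx+q/s*np.cos(t)).astype(np.float32)[None],(c+dy+q/s*np.sin(t)).astype(np.float32)[None],cv2.INTER_LINEAR)[0]
        return np.minimum(np.linalg.norm(samp(rr-.0025)-samp(rr+.0025),axis=1),25).mean()
    R0=[(sc(dx,dy,r),dx,dy) for dx in range(-36,37,2) for dy in range(-36,37,2)]
    v,dx,dy=max(R0)
    v,dx,dy=max((sc(dx+a,dy+b,r),dx+a,dy+b) for a in np.arange(-2,2.1,.5) for b in np.arange(-2,2.1,.5))
    return np.array([xr[1]-(c+dy)*s, yr[1]-(c+dx)*s]),v
E
python3 - <<'E'
from h import *
ps=get_image("scene");pt=get_image("top")
D=[(.643,.138),(.64,.04),(.642,-.058),(.642,-.15)]
P=dict(pale=(.447,.063),sky=(.445,-.19),mid=(.448,-.048),navy=(.452,.33),yellow=(.447,.186))
for n,c in list(enumerate(D,1))+list(P.items()):
    z,r=(.021,.031) if isinstance(n,int) else (.061,.0235)
    a=circ(ps,c,z,r);b=circ(pt,c,z,r)
    # triangulate using the plane hits
    x,e=tri([ray(q,proj(q,[[*k[0],z]])[0]) for q,k in((ps,a),(pt,b))])
    print(n,a[0].round(4),round(a[1],1),b[0].round(4),round(b[1],1),"tri",x.round(4),round(e,4))
E
```

```text
1 [0.6435 0.1347] 25.0 [0.64   0.1335] 25.0 tri [0.6421 0.135  0.0186] 0.0016
2 [0.6435 0.0397] 24.9 [0.6405 0.0397] 24.8 tri [0.6423 0.0406 0.018 ] 0.001
3 [ 0.643  -0.0535] 24.9 [ 0.6393 -0.054 ] 25.0 tri [ 0.6415 -0.0532  0.0176] 0.0014
4 [ 0.642 -0.149] 24.9 [ 0.6388 -0.147 ] 24.9 tri [ 0.6408 -0.1477  0.0156] 0.0003
pale [0.4418 0.0632] 25.0 [0.4405 0.0595] 25.0 tri [0.4415 0.0608 0.0626] 0.0018
sky [ 0.4428 -0.1898] 24.7 [ 0.441  -0.1933] 25.0 tri [ 0.442  -0.1915  0.0619] 0.0019
mid [ 0.4482 -0.0518] 24.5 [ 0.4472 -0.054 ] 25.0 tri [ 0.4479 -0.053   0.0618] 0.0012
navy [0.4495 0.337 ] 21.5 [0.4472 0.334 ] 25.0 tri [0.4485 0.3354 0.0608] 0.0017
yellow [0.445  0.1855] 25.0 [0.443  0.1835] 25.0 tri [0.444  0.1846 0.0606] 0.0014
```

```bash
cat >> h.py <<'E'
def go(xyz,yaw=None):
    s=observe();T=tool(s);d=T[:3,:3].T@(np.array(xyz)-T[:3,3])
    y0=np.degrees(np.arctan2(T[1,2],T[0,2]))
    tgt=R.from_matrix(np.array([[0,0,1],[-1,0,0],[0,-1,0.]]))  # tool z=+x, x=-y, y=-z
    rv=(R.from_matrix(T[:3,:3]).inv()*tgt).as_rotvec(degrees=True)
    print("t",round(s["clock"],2),"pos",T[:3,3].round(4),"yaw",round(y0,1),"shift",d.round(4),"turn",rv.round(2),"w",round(s["width"],3),"F",s["force"].round(1))
E
python3 -c "
from h import *; go([.4485,.335,.2])"
```

```text
t 1.25 pos [0.2265 0.5825 0.2487] yaw 68.7 shift [ 0.2966  0.0487 -0.1502] turn [-0.   68.75 -0.  ] w 1.002 F [ 0.3 -0.9  0.5]
```

Emit:
{"op": "arm_command", "data": {
  "plan": [
    [[0.04,0.01,-0.02],[0,8.5,0]],
    [[0.08,0.02,-0.04],[0,17,0]],
    [[0.12,0.03,-0.06],[0,25.5,0]],
    [[0.16,0.04,-0.08],[0,34,0]],
    [[0.2,0.048,-0.1],[0,42,0]]
  ],
  "fingers": -1,
  "squeeze": 20
}}

```text
clock: 1.75
position: [0.3776, 0.4154, 0.2004]
ee_rot: [-1.392, 0.863, -0.863]
force: [0.5, 0.7, -0.1]
width: 0.999
```

```bash
python3 -c "
from h import *; go([.4485,.335,.2])"
```

```text
t 1.75 pos [0.3776 0.4154 0.2004] yaw 26.4 shift [0.1035 0.0004 0.0278] turn [-1.000e-02  2.642e+01 -1.000e-02] w 0.999 F [ 0.5  0.7 -0.1]
```

Emit:
{"op": "arm_command", "data": {
  "plan": [
    [[0.03,0,0.008],[0,8,0]],
    [[0.06,0,0.016],[0,16,0]],
    [[0.09,0,0.024],[0,24,0]],
    [[0.1035,0.0005,0.028],[0,26.4,0]],
    [[0.1035,0.0005,0.028],[0,26.4,0]]
  ]
}}

```text
clock: 2.25
position: [0.4495, 0.3355, 0.2003]
ee_rot: [-1.211, 1.205, -1.207]
force: [-0.4, -0.0, 0.6]
width: 0.998
```

Run:
```python
from h import *
s=observe();p=get_image("wrist");T=tool(s)@p["mount"];W=np.linalg.inv(T)
print(circ(p,(.4485,.335),.061,.0235,W))
cv2.imwrite("pics/w1.png",p["color"][:,:,::-1])
print([(d["point"],d["confidence"]) for d in place_of(p,"pot_navy_center")], proj(p,[[.4485,.335,.0305]],W))
go([.4485,.335,.045])
```

```text
(array([0.449  , 0.33625]), np.float32(25.0))
[([274.0, 184.9], 0.68)] [[272.68953992 190.9623102 ]]
t 2.35 pos [0.4473 0.3382 0.2001] yaw 0.6 shift [0.0033 0.1551 0.0012] turn [ 0.04  0.57 -0.03] w 1.001 F [-0.9 -0.2  0. ]
```

View pics/w1.png

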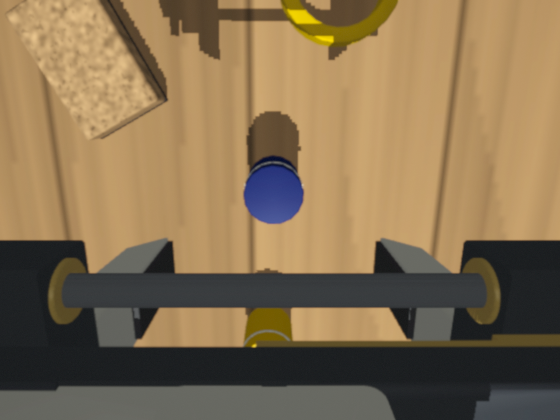

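The wrist view shows the navy lid at (274,193), so it lies at (0.449, 0.336) and agrees with the triangulation. Descending to grasp.

Emit:
{"op": "arm_command", "data": {
  "plan": [
    [[0.002,0.045,0.001],[0,0.4,0]],
    [[0.002,0.09,0.001],[0,0.4,0]],
    [[0.002,0.125,0.001],[0,0.4,0]],
    [[0.002,0.155,0.001],[0,0.4,0]],
    [[0.002,0.155,0.001],[0,0.4,0]]
  ]
}}

```text
clock: 2.85
position: [0.4456, 0.3353, 0.0417]
ee_rot: [-1.218, 1.209, -1.206]
force: [-0.7, 0.4, -0.4]
width: 0.998
```

Emit:
{"op": "arm_command", "data": {
  "plan": [
    [[0,0,0],[0,0,0]],
    [[0,0,0],[0,0,0]],
    [[0,0,0],[0,0,0]],
    [[0,0,0],[0,0,0]],
    [[0,0,0],[0,0,0]]
  ],
  "fingers": 1,
  "squeeze": 20
}}

```text
clock: 3.35
position: [0.4496, 0.3354, 0.0461]
ee_rot: [-1.207, 1.21, -1.209]
force: [-0.2, 0.7, 0.5]
width: 0.616
```

```bash
python3 -c "
from h import *; go([.4485,.335,.2]);print([observe()['position'].round(4) for i in range(4)])"
```

```text
t 3.35 pos [0.4496 0.3354 0.0461] yaw -0.0 shift [ 0.0002 -0.1539 -0.0009] turn [-0.05 -0.04 -0.06] w 0.616 F [-0.2  0.7  0.5]
[array([0.4496, 0.3354, 0.0461]), array([0.4496, 0.3354, 0.0461]), array([0.4496, 0.3354, 0.0461]), array([0.4496, 0.3354, 0.0461])]
```

Emit:
{"op": "arm_command", "data": {
  "plan": [
    [[0,0,0],[0,0,0]],
    [[0,0,0],[0,0,0]],
    [[0,0,0],[0,0,0]],
    [[0,0,0],[0,0,0]]
  ]
}}

```text
clock: 3.75
position: [0.4494, 0.3352, 0.0455]
ee_rot: [-1.208, 1.21, -1.21]
force: [-1.2, -0.9, 7.0]
width: 0.507
```

Emit:
{"op": "arm_command", "data": {
  "plan": [
    [[0,-0.03,0],[0,0,0]],
    [[0,-0.07,0],[0,0,0]],
    [[0,-0.115,0],[0,0,0]],
    [[0,-0.12,0],[0,0,0]]
  ]
}}

```text
clock: 4.15
position: [0.4516, 0.3364, 0.17]
ee_rot: [-1.201, 1.208, -1.209]
force: [1.2, 0.8, -0.9]
width: 0.503
```

```bash
python3 -c "
from h import *; go([.6415,-.148,.166])"
```

```text
t 4.15 pos [0.4516 0.3364 0.17  ] yaw -0.1 shift [0.4841 0.0026 0.1905] turn [-0.32 -0.08 -0.3 ] w 0.503 F [ 1.2  0.8 -0.9]
```

Emit:
{"op": "arm_command", "data": {
  "plan": [
    [[0.025,0,0.01],[0,0,0]],
    [[0.065,0,0.026],[0,0,0]],
    [[0.105,0,0.042],[0,0,0]],
    [[0.145,0,0.058],[0,0,0]],
    [[0.185,0,0.074],[0,0,0]]
  ]
}}

```text
clock: 4.65
position: [0.523, 0.1482, 0.1644]
ee_rot: [-1.21, 1.21, -1.209]
force: [0.3, 0.3, -0.5]
width: 0.506
```

Emit:
{"op": "arm_command", "data": {
  "plan": [
    [[0.04,0,0.016],[0,0,0]],
    [[0.08,0,0.032],[0,0,0]],
    [[0.12,0,0.048],[0,0,0]],
    [[0.16,0,0.064],[0,0,0]],
    [[0.2,0,0.078],[0,0,0]]
  ]
}}

```text
clock: 5.15
position: [0.601, -0.0517, 0.1642]
ee_rot: [-1.21, 1.211, -1.209]
force: [-0.1, 0.4, -0.8]
width: 0.51
```

```bash
python3 -c "
from h import *; go([.6415,-.148,.166])"
```

```text
t 5.15 pos [ 0.601  -0.0517  0.1642] yaw -0.0 shift [ 0.0962 -0.0018  0.0406] turn [ 0.06 -0.04 -0.  ] w 0.51 F [-0.1  0.4 -0.8]
```

Emit:
{"op": "arm_command", "data": {
  "plan": [
    [[0.035,0,0.015],[0,0,0]],
    [[0.07,0,0.03],[0,0,0]],
    [[0.096,0,0.04],[0,0,0]],
    [[0.096,0,0.04],[0,0,0]],
    [[0.096,0,0.04],[0,0,0]]
  ]
}}

```text
clock: 5.65
position: [0.6402, -0.1466, 0.1639]
ee_rot: [-1.209, 1.212, -1.21]
force: [0.4, 0.6, -1.3]
width: 0.505
```

Run:
```python
from h import *
s=observe();p=get_image("wrist");W=np.linalg.inv(tool(s)@p["mount"])
cv2.imwrite("pics/w2.png",p["color"][:,:,::-1])
for y,x in ((.0397,.642),(-.0537,.641)): print(circ(p,(x,y),.021,.031,W))
go([.6405,-.148,.069])
```

```text
(array([0.62525, 0.02345]), np.float32(9.027778))
(array([ 0.64125, -0.0532 ]), np.float32(24.75245))
t 5.7 pos [ 0.6402 -0.1452  0.1641] yaw -0.0 shift [0.0029 0.0951 0.0004] turn [ 0.1  -0.04 -0.06] w 0.506 F [-0.6  0.8 -1.3]
```

View pics/w2.png

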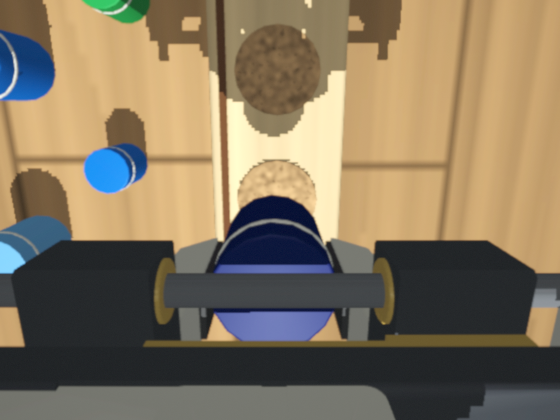

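Navy is held upright above disc 4. The wrist camera puts disc 3 at (0.6413, -0.0532), matching. Lowering.

Emit:
{"op": "arm_command", "data": {
  "plan": [
    [[0.0015,0.035,0.0003],[0,0,0]],
    [[0.0015,0.07,0.0003],[0,0,0]],
    [[0.0015,0.088,0.0003],[0,0,0]],
    [[0.0015,0.096,0.0003],[0,0,0]],
    [[0.0015,0.0965,0.0003],[0,0,0]]
  ]
}}

```text
clock: 6.2
position: [0.6406, -0.1461, 0.068]
ee_rot: [-1.21, 1.21, -1.207]
force: [-0.0, 0.7, -0.3]
width: 0.508
```

Emit:
{"op": "arm_command", "data": {
  "plan": [
    [[0,0,0],[0,0,0]],
    [[0,0,0],[0,0,0]]
  ]
}}

```text
clock: 6.4
position: [0.642, -0.1475, 0.07]
ee_rot: [-1.208, 1.208, -1.211]
force: [-0.4, -0.4, -0.6]
width: 0.506
```

Run:
```python
from h import *
go([.6405,-.148,.066])
```

```text
t 6.4 pos [ 0.642  -0.1475  0.07  ] yaw -0.0 shift [ 0.0005  0.004  -0.0015] turn [-0.12 -0.02  0.01] w 0.506 F [-0.4 -0.4 -0.6]
```

Emit:
{"op": "arm_command", "data": {
  "plan": [
    [[0,0.001,0],[0,0,0]],
    [[0,0.002,0],[0,0,0]],
    [[0,0.002,0],[0,0,0]]
  ]
}}

```text
clock: 6.7
position: [0.6412, -0.1476, 0.0668]
ee_rot: [-1.209, 1.21, -1.21]
force: [0.7, -0.5, -1.0]
width: 0.501
```

Emit:
{"op": "arm_command", "data": {
  "plan": [
    [[0,0.001,0],[0,0,0]],
    [[0,0.001,0],[0,0,0]],
    [[0,0.001,0],[0,0,0]],
    [[0,0.001,0],[0,0,0]],
    [[0,0.001,0],[0,0,0]]
  ],
  "fingers": -1
}}

```text
clock: 7.2
position: [0.6412, -0.1476, 0.0658]
ee_rot: [-1.209, 1.21, -1.21]
force: [-0.4, 0.7, 0.3]
width: 0.892
```

Emit:
{"op": "arm_command", "data": {
  "plan": [
    [[0,0,0],[0,0,0]],
    [[0,-0.03,0],[0,0,0]],
    [[0,-0.06,0],[0,0,0]],
    [[0,-0.1,0],[0,0,0]],
    [[0,-0.1,0],[0,0,0]]
  ]
}}

```text
clock: 7.7
position: [0.644, -0.1488, 0.1714]
ee_rot: [-1.203, 1.203, -1.215]
force: [-0.7, -0.5, 0.3]
width: 0.997
```

Run:
```python
from h import *
for n in("scene","top"):
    print(circ(get_image(n),(.641,-.148),.082,.0235))
go([.442,-.1915,.166])
```

```text
(array([ 0.64275, -0.14425]), np.float32(24.666954))
(array([ 0.6455, -0.1555]), np.float32(2.2101066))
t 7.8 pos [ 0.6417 -0.1478  0.1668] yaw -0.0 shift [ 0.0439  0.0004 -0.1997] turn [-0.13 -0.05  0.01] w 1.002 F [ 0.2  0.4 -0.9]
```

Emit:
{"op": "arm_command", "data": {
  "plan": [
    [[0.009,0,-0.04],[0,0,0]],
    [[0.018,0,-0.08],[0,0,0]],
    [[0.028,0,-0.125],[0,0,0]],
    [[0.037,0,-0.165],[0,0,0]],
    [[0.043,0,-0.199],[0,0,0]]
  ]
}}

```text
clock: 8.3
position: [0.4389, -0.1906, 0.1646]
ee_rot: [-1.21, 1.213, -1.209]
force: [1.1, -0.2, 0.5]
width: 0.996
```

Emit:
{"op": "arm_command", "data": {
  "plan": [
    [[0,0.02,0],[0,0,0]],
    [[0,0.055,0],[0,0,0]],
    [[0,0.09,0],[0,0,0]],
    [[0,0.118,0],[0,0,0]],
    [[0,0.118,0],[0,0,0]]
  ]
}}

```text
clock: 8.8
position: [0.439, -0.1894, 0.0443]
ee_rot: [-1.213, 1.216, -1.205]
force: [-0.6, 0.3, 0.2]
width: 0.998
```

Run:
```python
from h import *
go([.442,-.1915,.0455])
```

```text
t 8.8 pos [ 0.439  -0.1894  0.0443] yaw -0.1 shift [ 0.0021 -0.0013  0.003 ] turn [ 0.42 -0.06 -0.11] w 0.998 F [-0.6  0.3  0.2]
```

Emit:
{"op": "arm_command", "data": {
  "plan": [
    [[0.001,0,0.001],[0,0,0]],
    [[0.001,0,0.001],[0,0,0]],
    [[0.001,0,0.001],[0,0,0]],
    [[0.001,0,0.001],[0,0,0]],
    [[0.001,0,0.001],[0,0,0]]
  ],
  "fingers": 1
}}

```text
clock: 9.3
position: [0.4435, -0.1915, 0.0484]
ee_rot: [-1.208, 1.209, -1.21]
force: [0.8, 0.4, -0.0]
width: 0.614
```

Emit:
{"op": "arm_command", "data": {
  "plan": [
    [[0,0,0],[0,0,0]],
    [[0,0,0],[0,0,0]],
    [[0,0,0],[0,0,0]],
    [[0,0,0],[0,0,0]]
  ]
}}

```text
clock: 9.7
position: [0.4433, -0.1914, 0.048]
ee_rot: [-1.208, 1.21, -1.21]
force: [-1.0, 0.9, 6.3]
width: 0.503
```

Emit:
{"op": "arm_command", "data": {
  "plan": [
    [[0,-0.03,0],[0,0,0]],
    [[0,-0.07,0],[0,0,0]],
    [[0,-0.115,0],[0,0,0]],
    [[0,-0.12,0],[0,0,0]]
  ]
}}

```text
clock: 10.1
position: [0.4453, -0.1926, 0.1719]
ee_rot: [-1.205, 1.204, -1.215]
force: [1.4, -1.0, -1.9]
width: 0.505
```

Run:
```python
from h import *
go([.642,.0397,.166])
```

```text
t 10.1 pos [ 0.4453 -0.1926  0.1719] yaw -0.1 shift [-0.2326  0.0069  0.1964] turn [-0.39 -0.08  0.09] w 0.505 F [ 1.4 -1.  -1.9]
```

Emit:
{"op": "arm_command", "data": {
  "plan": [
    [[-0.02,0,0.015],[0,0,0]],
    [[-0.05,0,0.042],[0,0,0]],
    [[-0.08,0,0.068],[0,0,0]],
    [[-0.11,0,0.094],[0,0,0]],
    [[-0.14,0,0.12],[0,0,0]]
  ]
}}

```text
clock: 10.6
position: [0.5636, -0.0501, 0.1668]
ee_rot: [-1.209, 1.211, -1.209]
force: [0.3, -0.5, -0.8]
width: 0.505
```

Emit:
{"op": "arm_command", "data": {
  "plan": [
    [[-0.03,0,0.026],[0,0,0]],
    [[-0.06,0,0.052],[0,0,0]],
    [[-0.0915,0,0.078],[0,0,0]],
    [[-0.0915,0,0.078],[0,0,0]],
    [[-0.0915,0,0.078],[0,0,0]]
  ]
}}

```text
clock: 11.1
position: [0.6409, 0.0408, 0.1662]
ee_rot: [-1.212, 1.21, -1.208]
force: [-0.4, -0.6, -1.4]
width: 0.504
```

Run:
```python
from h import *
s=observe();p=get_image("wrist");W=np.linalg.inv(tool(s)@p["mount"])
print(circ(p,(.6415,.134),.021,.031,W))
go([.642,.0397,.069])
```

```text
(array([0.64275, 0.1375 ]), np.float32(24.664572))
t 11.15 pos [0.6405 0.0392 0.1666] yaw -0.1 shift [-0.0005  0.0976  0.0017] turn [ 0.11 -0.05  0.05] w 0.504 F [-1.  -0.2 -0.5]
```

Emit:
{"op": "arm_command", "data": {
  "plan": [
    [[-0.001,0.035,0.001],[0,0,0]],
    [[-0.001,0.07,0.001],[0,0,0]],
    [[-0.001,0.088,0.001],[0,0,0]],
    [[-0.001,0.096,0.001],[0,0,0]],
    [[-0.001,0.096,0.001],[0,0,0]]
  ]
}}

```text
clock: 11.65
position: [0.6414, 0.0395, 0.0711]
ee_rot: [-1.21, 1.212, -1.211]
force: [0.3, 0.7, -0.8]
width: 0.506
```

Emit:
{"op": "arm_command", "data": {
  "plan": [
    [[0,0.001,0],[0,0,0]],
    [[0,0.0015,0],[0,0,0]],
    [[0,0.0015,0],[0,0,0]]
  ]
}}

```text
clock: 11.95
position: [0.6429, 0.0409, 0.0712]
ee_rot: [-1.207, 1.209, -1.21]
force: [-0.9, -0.4, -1.5]
width: 0.508
```

Emit:
{"op": "arm_command", "data": {
  "plan": [
    [[0,0.001,0],[0,0,0]],
    [[0,0.002,0],[0,0,0]],
    [[0,0.002,0],[0,0,0]]
  ]
}}

```text
clock: 12.25
position: [0.6427, 0.041, 0.069]
ee_rot: [-1.208, 1.209, -1.21]
force: [-2.1, 0.9, 5.2]
width: 0.508
```

Emit:
{"op": "arm_command", "data": {
  "plan": [
    [[0,0,0],[0,0,0]],
    [[0,0,0],[0,0,0]],
    [[0,0,0],[0,0,0]],
    [[0,0,0],[0,0,0]],
    [[0,0,0],[0,0,0]]
  ],
  "fingers": -1
}}

```text
clock: 12.75
position: [0.6423, 0.0409, 0.0682]
ee_rot: [-1.209, 1.21, -1.21]
force: [0.7, -0.4, -0.0]
width: 0.891
```

Emit:
{"op": "arm_command", "data": {
  "plan": [
    [[0,0,0],[0,0,0]],
    [[0,-0.03,0],[0,0,0]],
    [[0,-0.06,0],[0,0,0]],
    [[0,-0.095,0],[0,0,0]],
    [[0,-0.095,0],[0,0,0]]
  ]
}}

```text
clock: 13.25
position: [0.6451, 0.0406, 0.1682]
ee_rot: [-1.202, 1.205, -1.213]
force: [0.7, -1.6, -0.9]
width: 1.0
```

Run:
```python
from h import *
go([.448,-.053,.166])
```

```text
t 13.25 pos [0.6451 0.0406 0.1682] yaw -0.1 shift [ 0.0938  0.0005 -0.197 ] turn [-0.45 -0.07 -0.06] w 1.0 F [ 0.7 -1.6 -0.9]
```

Emit:
{"op": "arm_command", "data": {
  "plan": [
    [[0.018,0,-0.038],[0,0,0]],
    [[0.038,0,-0.078],[0,0,0]],
    [[0.058,0,-0.12],[0,0,0]],
    [[0.078,0,-0.16],[0,0,0]],
    [[0.0935,0,-0.1945],[0,0,0]]
  ]
}}

```text
clock: 13.75
position: [0.4452, -0.0535, 0.1628]
ee_rot: [-1.209, 1.211, -1.21]
force: [0.4, -1.1, 0.6]
width: 1.0
```

Emit:
{"op": "arm_command", "data": {
  "plan": [
    [[0,0.02,0],[0,0,0]],
    [[0,0.055,0],[0,0,0]],
    [[0,0.09,0],[0,0,0]],
    [[0,0.118,0],[0,0,0]],
    [[0,0.118,0],[0,0,0]]
  ]
}}

```text
clock: 14.25
position: [0.4454, -0.0525, 0.0426]
ee_rot: [-1.213, 1.214, -1.208]
force: [-0.8, -0.2, 0.3]
width: 0.996
```

Emit:
{"op": "arm_command", "data": {
  "plan": [
    [[0,0,0],[0,0,0]]
  ]
}}

```text
clock: 14.35
position: [0.4474, -0.0527, 0.0454]
ee_rot: [-1.21, 1.211, -1.21]
force: [-0.4, -0.4, -0.6]
width: 0.998
```

Run:
```python
from h import *
go([.448,-.053,.0465])
```

```text
t 14.35 pos [ 0.4474 -0.0527  0.0454] yaw -0.1 shift [ 0.0002 -0.0011  0.0006] turn [ 0.07 -0.08  0.01] w 0.998 F [-0.4 -0.4 -0.6]
```

Emit:
{"op": "arm_command", "data": {
  "plan": [
    [[0,0,0],[0,0,0]],
    [[0,0,0],[0,0,0]],
    [[0,0,0],[0,0,0]],
    [[0,0,0],[0,0,0]],
    [[0,0,0],[0,0,0]]
  ],
  "fingers": 1
}}

```text
clock: 14.85
position: [0.4479, -0.0524, 0.0456]
ee_rot: [-1.208, 1.209, -1.21]
force: [-0.3, 0.1, 0.6]
width: 0.613
```

Emit:
{"op": "arm_command", "data": {
  "plan": [
    [[0,0,0],[0,0,0]],
    [[0,0,0],[0,0,0]],
    [[0,0,0],[0,0,0]],
    [[0,0,0],[0,0,0]]
  ]
}}

```text
clock: 15.25
position: [0.4479, -0.0525, 0.0453]
ee_rot: [-1.208, 1.21, -1.21]
force: [-0.3, 0.6, 4.0]
width: 0.507
```

Emit:
{"op": "arm_command", "data": {
  "plan": [
    [[0,-0.03,0],[0,0,0]],
    [[0,-0.07,0],[0,0,0]],
    [[0,-0.115,0],[0,0,0]],
    [[0,-0.12,0],[0,0,0]],
    [[0,-0.12,0],[0,0,0]]
  ]
}}

```text
clock: 15.75
position: [0.4483, -0.0522, 0.1661]
ee_rot: [-1.207, 1.208, -1.21]
force: [-0.6, 0.3, -1.3]
width: 0.505
```

Run:
```python
from h import *
go([.6415,-.0535,.166])
```

```text
t 15.75 pos [ 0.4483 -0.0522  0.1661] yaw -0.0 shift [0.0012 0.0006 0.1932] turn [-0.14 -0.02 -0.04] w 0.505 F [-0.6  0.3 -1.3]
```

Emit:
{"op": "arm_command", "data": {
  "plan": [
    [[0,0,0.03],[0,0,0]],
    [[0,0,0.075],[0,0,0]],
    [[0.001,0,0.12],[0,0,0]],
    [[0.001,0,0.16],[0,0,0]],
    [[0.001,0,0.193],[0,0,0]]
  ]
}}

```text
clock: 16.25
position: [0.6416, -0.0534, 0.1622]
ee_rot: [-1.211, 1.212, -1.208]
force: [1.6, 0.5, -0.8]
width: 0.503
```

Emit:
{"op": "arm_command", "data": {
  "plan": [
    [[0,0,0],[0,0,0]],
    [[0,0,0],[0,0,0]]
  ]
}}

```text
clock: 16.45
position: [0.6397, -0.0538, 0.1623]
ee_rot: [-1.212, 1.213, -1.208]
force: [-0.0, -0.3, -0.3]
width: 0.502
```

Run:
```python
from h import *
go([.6413,-.0537,.0663])
```

```text
t 16.45 pos [ 0.6397 -0.0538  0.1623] yaw -0.1 shift [-0.0001  0.096   0.0021] turn [ 0.25 -0.06  0.02] w 0.502 F [-0.  -0.3 -0.3]
```

Emit:
{"op": "arm_command", "data": {
  "plan": [
    [[0,0.035,0.001],[0,0,0]],
    [[0,0.07,0.001],[0,0,0]],
    [[0,0.088,0.001],[0,0,0]],
    [[0,0.095,0.001],[0,0,0]],
    [[0,0.096,0.001],[0,0,0]]
  ]
}}

```text
clock: 16.95
position: [0.6402, -0.0537, 0.0681]
ee_rot: [-1.21, 1.212, -1.209]
force: [-0.2, 1.2, -0.4]
width: 0.505
```

Emit:
{"op": "arm_command", "data": {
  "plan": [
    [[0,0.001,0],[0,0,0]],
    [[0,0.001,0],[0,0,0]],
    [[0,0.001,0],[0,0,0]]
  ]
}}

```text
clock: 17.25
position: [0.6423, -0.0537, 0.0693]
ee_rot: [-1.207, 1.209, -1.211]
force: [0.2, -0.1, -1.6]
width: 0.507
```

Emit:
{"op": "arm_command", "data": {
  "plan": [
    [[0,0.001,0],[0,0,0]],
    [[0,0.003,0],[0,0,0]],
    [[0,0.003,0],[0,0,0]]
  ]
}}

```text
clock: 17.55
position: [0.6424, -0.0536, 0.0662]
ee_rot: [-1.207, 1.209, -1.21]
force: [-1.1, 0.4, 6.0]
width: 0.507
```

Emit:
{"op": "arm_command", "data": {
  "plan": [
    [[0,0,0],[0,0,0]],
    [[0,0,0],[0,0,0]],
    [[0,0,0],[0,0,0]],
    [[0,0,0],[0,0,0]],
    [[0,0,0],[0,0,0]]
  ],
  "fingers": -1
}}

```text
clock: 18.05
position: [0.6416, -0.0536, 0.0651]
ee_rot: [-1.209, 1.21, -1.21]
force: [-0.1, 0.3, -0.3]
width: 0.895
```

Emit:
{"op": "arm_command", "data": {
  "plan": [
    [[0,0,0],[0,0,0]],
    [[0,-0.03,0],[0,0,0]],
    [[0,-0.06,0],[0,0,0]],
    [[0,-0.097,0],[0,0,0]],
    [[0,-0.097,0],[0,0,0]]
  ]
}}

```text
clock: 18.55
position: [0.6446, -0.0544, 0.1674]
ee_rot: [-1.203, 1.204, -1.214]
force: [0.7, -0.1, 0.9]
width: 0.998
```

Run:
```python
from h import *
go([.4415,.061,.166])
```

```text
t 18.55 pos [ 0.6446 -0.0544  0.1674] yaw -0.1 shift [-0.1151 -0.0003 -0.2032] turn [-0.46 -0.07  0.01] w 0.998 F [ 0.7 -0.1  0.9]
```

Emit:
{"op": "arm_command", "data": {
  "plan": [
    [[-0.022,0,-0.038],[0,0,0]],
    [[-0.045,0,-0.078],[0,0,0]],
    [[-0.069,0,-0.12],[0,0,0]],
    [[-0.092,0,-0.16],[0,0,0]],
    [[-0.1147,0,-0.2],[0,0,0]]
  ]
}}

```text
clock: 19.05
position: [0.4399, 0.062, 0.1618]
ee_rot: [-1.209, 1.21, -1.209]
force: [1.0, 0.9, 0.6]
width: 0.999
```

Emit:
{"op": "arm_command", "data": {
  "plan": [
    [[0,0.02,0],[0,0,0]],
    [[0,0.055,0],[0,0,0]],
    [[0,0.09,0],[0,0,0]],
    [[0,0.117,0],[0,0,0]],
    [[0,0.117,0],[0,0,0]]
  ]
}}

```text
clock: 19.55
position: [0.4397, 0.0607, 0.0427]
ee_rot: [-1.214, 1.213, -1.209]
force: [-0.8, -1.1, 0.5]
width: 0.997
```

Emit:
{"op": "arm_command", "data": {
  "plan": [
    [[0,0,0],[0,0,0]]
  ]
}}

```text
clock: 19.65
position: [0.4416, 0.0609, 0.0454]
ee_rot: [-1.21, 1.211, -1.21]
force: [-0.9, 0.6, -0.5]
width: 0.998
```

Emit:
{"op": "arm_command", "data": {
  "plan": [
    [[0,0,0],[0,0,0]],
    [[0,0,0],[0,0,0]],
    [[0,0,0],[0,0,0]],
    [[0,0,0],[0,0,0]],
    [[0,0,0],[0,0,0]]
  ],
  "fingers": 1
}}

```text
clock: 20.15
position: [0.442, 0.0614, 0.0456]
ee_rot: [-1.208, 1.209, -1.21]
force: [-0.8, -0.7, -0.6]
width: 0.614
```

Emit:
{"op": "arm_command", "data": {
  "plan": [
    [[0,0,0],[0,0,0]],
    [[0,0,0],[0,0,0]],
    [[0,0,0],[0,0,0]],
    [[0,0,0],[0,0,0]]
  ]
}}

```text
clock: 20.55
position: [0.442, 0.0613, 0.0453]
ee_rot: [-1.208, 1.21, -1.21]
force: [-0.1, -1.1, 2.0]
width: 0.504
```

Emit:
{"op": "arm_command", "data": {
  "plan": [
    [[0,-0.03,0],[0,0,0]],
    [[0,-0.07,0],[0,0,0]],
    [[0,-0.115,0],[0,0,0]],
    [[0,-0.12,0],[0,0,0]],
    [[0,-0.12,0],[0,0,0]]
  ]
}}

```text
clock: 21.05
position: [0.4423, 0.0616, 0.1661]
ee_rot: [-1.206, 1.208, -1.209]
force: [0.7, 0.0, -2.9]
width: 0.508
```

Run:
```python
from h import *
go([.642,.1355,.166])
```

```text
t 21.05 pos [0.4423 0.0616 0.1661] yaw -0.0 shift [-0.0739  0.0006  0.1997] turn [-0.12 -0.02 -0.08] w 0.508 F [ 0.7  0.  -2.9]
```

Emit:
{"op": "arm_command", "data": {
  "plan": [
    [[-0.011,0,0.03],[0,0,0]],
    [[-0.028,0,0.075],[0,0,0]],
    [[-0.045,0,0.12],[0,0,0]],
    [[-0.06,0,0.16],[0,0,0]],
    [[-0.0739,0,0.199],[0,0,0]]
  ]
}}

```text
clock: 21.55
position: [0.6413, 0.1357, 0.1622]
ee_rot: [-1.212, 1.212, -1.208]
force: [0.2, -0.5, -1.2]
width: 0.505
```

Emit:
{"op": "arm_command", "data": {
  "plan": [
    [[0,0,0],[0,0,0]],
    [[0,0,0],[0,0,0]],
    [[0,0,0],[0,0,0]]
  ]
}}

```text
clock: 21.85
position: [0.6393, 0.1341, 0.1634]
ee_rot: [-1.212, 1.212, -1.21]
force: [-0.1, 0.0, -1.1]
width: 0.506
```

Run:
```python
from h import *
go([.642,.1355,.0663])
```

```text
t 21.85 pos [0.6393 0.1341 0.1634] yaw -0.1 shift [-0.0015  0.0971  0.0031] turn [ 0.2  -0.09  0.06] w 0.506 F [-0.1  0.  -1.1]
```

Emit:
{"op": "arm_command", "data": {
  "plan": [
    [[-0.0005,0.035,0.001],[0,0,0]],
    [[-0.0005,0.07,0.001],[0,0,0]],
    [[-0.0005,0.088,0.001],[0,0,0]],
    [[-0.0005,0.096,0.001],[0,0,0]],
    [[-0.0005,0.097,0.001],[0,0,0]]
  ]
}}

```text
clock: 22.35
position: [0.6408, 0.135, 0.0676]
ee_rot: [-1.21, 1.211, -1.21]
force: [-0.1, -0.6, -1.0]
width: 0.505
```

Emit:
{"op": "arm_command", "data": {
  "plan": [
    [[0,0.001,0],[0,0,0]],
    [[0,0.0025,0],[0,0,0]],
    [[0,0.0025,0],[0,0,0]]
  ]
}}

```text
clock: 22.65
position: [0.6423, 0.1356, 0.0666]
ee_rot: [-1.207, 1.209, -1.21]
force: [-0.6, -0.5, -1.3]
width: 0.503
```

Emit:
{"op": "arm_command", "data": {
  "plan": [
    [[0,0.001,0],[0,0,0]],
    [[0,0.001,0],[0,0,0]]
  ]
}}

```text
clock: 22.85
position: [0.6425, 0.1356, 0.0663]
ee_rot: [-1.207, 1.209, -1.21]
force: [-1.8, -0.8, 7.9]
width: 0.507
```

Emit:
{"op": "arm_command", "data": {
  "plan": [
    [[0,0,0],[0,0,0]],
    [[0,0,0],[0,0,0]],
    [[0,0,0],[0,0,0]],
    [[0,0,0],[0,0,0]],
    [[0,0,0],[0,0,0]]
  ],
  "fingers": -1
}}

```text
clock: 23.35
position: [0.6419, 0.1355, 0.0647]
ee_rot: [-1.209, 1.21, -1.21]
force: [-0.3, 0.4, 1.1]
width: 0.891
```

Emit:
{"op": "arm_command", "data": {
  "plan": [
    [[0,0,0],[0,0,0]],
    [[0,-0.03,0],[0,0,0]],
    [[0,-0.06,0],[0,0,0]],
    [[0,-0.1,0],[0,0,0]],
    [[0,-0.14,0],[0,0,0]]
  ]
}}

```text
clock: 23.85
position: [0.6415, 0.1353, 0.2059]
ee_rot: [-1.21, 1.21, -1.21]
force: [0.8, 0.6, 0.8]
width: 0.999
```

Emit:
{"op": "arm_command", "data": {
  "plan": [
    [[-0.04,0,-0.02],[0,0,0]],
    [[-0.08,0,-0.04],[0,0,0]],
    [[-0.12,0,-0.06],[0,0,0]],
    [[-0.16,0,-0.08],[0,0,0]],
    [[-0.2,0,-0.1],[0,0,0]]
  ]
}}

```text
clock: 24.35
position: [0.541, 0.337, 0.2049]
ee_rot: [-1.209, 1.21, -1.21]
force: [0.4, -0.2, 0.8]
width: 0.999
```

Run:
```python
from h import *
ps=get_image("scene");pt=get_image("top")
for n,p in(("s",ps),("t",pt)): cv2.imwrite(f"pics/{n}9.png",p["color"][:,:,::-1])
for n,c in dict(pale=(.642,.1355),sky=(.642,.0405),mid=(.6413,-.0537),navy=(.6405,-.148)).items():
    z,r=.082,.0235
    a=circ(ps,c,z,r);b=circ(pt,c,z,r)
    x,e=tri([ray(q,proj(q,[[*k[0],z]])[0]) for q,k in((ps,a),(pt,b))])
    print(n,a[0].round(4),round(a[1],1),b[0].round(4),round(b[1],1),"tri",x.round(4),round(e,4))
print([(d["point"],d["confidence"]) for p in(ps,pt) for d in place_of(p,"varnish_center")])
go([0,0,0])
```

```text
pale [0.6428 0.137 ] 19.4 [0.6408 0.1365] 25.0 tri [0.642  0.1373 0.0806] 0.0008
sky [0.6425 0.0427] 24.9 [0.6423 0.0407] 25.0 tri [0.6423 0.0412 0.0834] 0.0008
mid [ 0.6433 -0.0544] 25.0 [ 0.6416 -0.0544] 25.0 tri [ 0.6426 -0.0542  0.0803] 0.0006
navy [ 0.642  -0.1475] 25.0 [ 0.637  -0.1462] 24.5 tri [ 0.64   -0.1465  0.0759] 0.0011
[([433.5, 225.5], 0.86), ([213.0, 145.8], 0.55)]
t 24.55 pos [0.5411 0.3369 0.2045] yaw 0.1 shift [ 0.3357  0.2047 -0.5418] turn [0.02 0.13 0.  ] w 1.003 F [ 1.1 -0.5 -0.2]
```

View pics/s9.png

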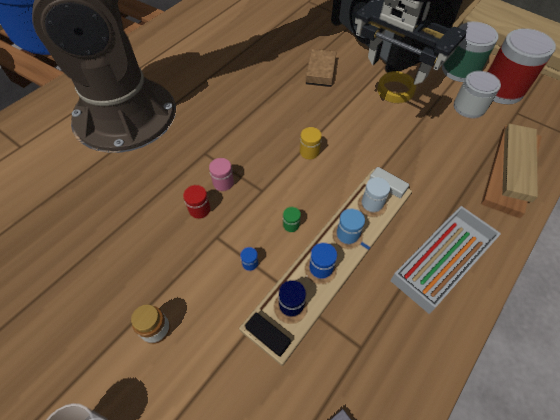

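View pics/t9.png

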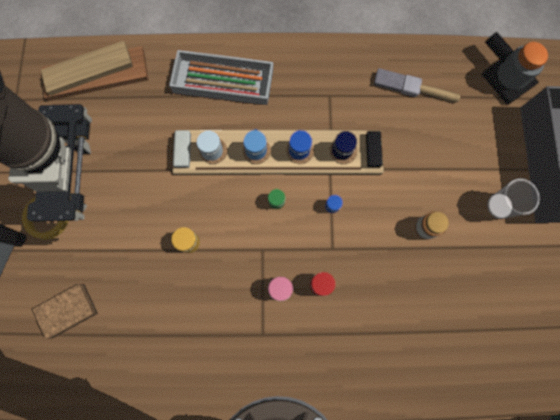

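Both views show the pots upright on their discs. From the white block (top view 182,148) to the black one (374,148) they run pale (209,145), sky (256,145), mid (300,146), navy (344,145). The varnish jar has not moved (432,225), and the gripper is clear. The lids measure within about 3 mm of the disc centres.

```bash
python3 -c "
from cell import sign_off,observe
print(observe()['clock']);print(sign_off())"
```

```text
24.55
the job is handed in; nothing more can be done
None
```

All four blue pots stand on their discs, pale, sky, mid and navy from the white block to the black one, and I handed the job in at 24.55 s. `sign_off` gives no verdict, so whether it passed isn't confirmed.

**Pots:** my last check used the scene and top cameras together. It put every lid within about 3 mm of its disc centre (12 mm is allowed). All four pots look upright and released in both pictures.

**Varnish jar and robot:** the jar shows no shift between the first and last pictures. The gripper is open and clear of everything.

**Checks that failed or disagreed:**
- **Navy lid height:** it triangulated at 76 mm, against the expected 82 mm. The dark lid gave a poor circle fit, and the pictures show the pot seated on the cork. The other three lids came out at 80 to 83 mm.
- **Disc 1 position:** the fixed cameras and the wrist camera differed by about 3 mm in y, so I aimed between them.
- **Varnish network:** it gave one false hit at low confidence (0.55), on the pale pot in the top view. I judged the jar by eye in that view instead. The scene camera's list was either empty or held only the (433.5, 225.5) point, as my printout merged both cameras' results.

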